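Crank a circuit board under the inspection microscope

ROBOT

A 6-joint arm with a two-finger parallel gripper is mounted at the origin on the work surface. World frame = base frame: x ahead of the robot, y to its left, z up, the work surface at z = 0. Lengths are in mm, angles in rad, forces in N, time in s.
With the tool pointing down it reaches from about 400 to 925 mm from the base axis. Payload 12.5 kg.
Tool frame: the origin (TCP) lies at the very end of the fingers, on their centre line; the grasp point (between the pads) lies 19 mm behind it (tcp_to_grasp is the z of the grasp point in the tool frame, in mm); z points along the fingers, x is the direction in which the jaws open and shut, and the axes are right-handed (so a half turn about z gives the same grasp; the last joint's range is limited). The gripper opens to 95 mm and grips with 3 to 60 N. Pads are 20 mm wide; open, the fingers measure 119 mm over their backs; the gripper's body (75 mm by 180 mm) begins 59 mm behind the grasp point.
Start: joints at [1.134, 0.491, 1.559, -0, 1.092, -0.106], TCP at [202.984, 591.138, 214.661] pointing down, gripper open.
Joint ranges: [-3.1, 3.1], [-0.84, 2.19], [0.05, 2.79], [-1.13, 4.28], [0.06, 2.93], [-2.69, 2.69]. Speed limits (rad/s): [2.22, 2.22, 2.79, 3.14, 3.14, 3.14].

INTERFACE

Orientations are given as [roll, pitch, yaw] about the fixed x, y, z axes, in that order (R = Rz(yaw) Ry(pitch) Rx(roll)).
In Python, from cell import state, read_camera, camera_info, job_done, tcp_to_grasp gives the robot as it stands. The module is installed in compiled form; this text tells all that it offers.
- The arm moves only by the tool servo_tool, never from a script. Its argument "rows" is a list of rows, each a list of 7 numbers: the turn, a rotation vector about the tool's x, y, z in degrees, then the shift along the tool's x, y, z in m, then the finger opening in m, from 0 to 0.0951. A call has 1 to 12 rows; each row is the pose to reach, as a shift and turn from the pose commanded when the call began, along the tool's axes at that moment; what a row does not reach only later rows make up. A row lasts 1/8 s, in which the tool goes at most 62.5 mm and 10.7 degrees, less where a joint would pass 70% of its speed; a pose out of reach is approached as far as the arm can. A call with a gripper value outside its range is refused whole. The fingers move at their own pace and stop on an object; the grip force is fixed at half the most. Time passes only in rows, so rows that repeat a pose let the fingers close. It gives the time, the measured TCP pose, the force and the opening at its end, in the units of the state.
- state(): the state, without advancing time (a new reading comes with each control period).
- read_camera(name): name is "scene" or "top" or "wrist"; returns the picture (400x640x3 uint8, red, green, blue); there is no depth.
- camera_info(name): a dict with "vfov" (degrees; the focal length in pixels is half the picture's height over the tangent of half this angle, whatever the lens; pixels are square), "cx", "cy" (the principal point, pixels), "k1" (the pictures are not rectified: a ray, as slopes to the right and down, at radius r is drawn at 1 + k1 r^2 times it, then the intrinsics apply), "R" (3x3) and "t" (3): a world point X has camera coordinates R X + t; the wrist camera has in their place "tool_from_camera" (4x4, takes a point from camera to tool coordinates, whose origin is the TCP and whose axes are the tool frame's). Camera axes: x right, y down, z forward; pixel columns grow to the right and rows downward; lengths in mm; the calibration is good to about 2 mm. A picture is of the moment at which its call begins: read the wrist's pose just before it. camera_info takes no time and is no camera call.
- job_done(): hands the job in, once; it reports no verdict.
The state is a dict: "t": time; "joints": joint angles; "qvel": joint speeds; "tau": joint torques, N m; "eef_pos": TCP position; "tcp_rot": TCP orientation; "ft_force": force on the tool from outside, world axes, zero at the start; "moment": the same for the moment, N m; "opening": opening from 0.0 (shut) to 1.0 (fully open).
Only numpy, scipy, OpenCV 4.12 (cv2) and the standard library are available. Lean on these libraries where they do the work, as an engineer would, in place of code of your own. Each camera call takes 0.05 s, during which the arm holds its last target.

TASK

Turn the crank on the board slide, several full turns clockwise seen from above, until the circuit board's centre is right under the microscope's lens; then let go. Keep the crank fully down on its square shaft end all the while, move the board only by the crank, and leave the tape winder's small crank alone.

Things in the scene. Friction and masses are not known exactly. Their poses are not given: they have to be found in the camera images.
- crank: Loose steel crank, square socket on the slide's 16 mm square shaft end. Origin: shaft axis, hub underside, 61 mm above the bench when fully down; z up. Hub 34x34x24 mm. Arm (top 22 mm above origin) runs along +x to an upright black knob, 24 mm wide, 55 mm from the origin, 23 to 69 mm above it. The knob spins freely on the arm. Turns at about 2 N, 5 degrees of play, stays where left.
- carriage: Slide carriage with a dark circuit board (65 x 90 mm, big square chip at its centre). Origin: under the board's centre, 37 mm above the bench; board top 18 mm higher. Starts 110 mm from the shaft axis; each clockwise crank turn (from above) moves it 45 mm away from the shaft (its own -y), straight towards under the lens and at most a little past it; anticlockwise brings it back.
- lens (a point): Lens of the digital microscope: centre of the lower end of its upright white tube (36 mm in diameter, from 139 up to 280 mm above the bench). Fixed above the carriage's line, 215 to 270 mm from the crank's shaft; a steel column on the slide's side away from the robot carries it.
- winder_knob (a point): Not to be moved: small black knob (16 mm in diameter, 28 mm tall; this point is its mid-height, 66 mm above the bench) on the crank of the tape winder, a flat white reel 124 mm in diameter on a grey base. The knob is 38 mm from the reel's axis.
Things that resemble listed ones, but are neither listed nor needed, are in the scene too. What is meant by the crank is not green, and is the smaller of those in its own colour.

How it is judged (in metres and radians):
At the end, for the whole second after the job is handed in: The circuit board rests with its centre within 15 mm of the point under the lens, and the crank is at rest, fully down (within 6 mm) and upright (within 10 degrees) on its square shaft end (horizontal distance between carriage and lens below 0.015 m and linear speed of carriage below 0.005 m/s and height (world z) of crank below 0.067 m and angle between crank's own z axis and vertical below 0.17 rad and linear speed of crank below 0.02 m/s); the robot touches nothing.
It fails at once if the crank comes up more than 12 mm on its shaft end (height (world z) of crank above 0.073 m).
It fails at once if the carriage or board is pushed directly (over 3 N) (contact force between any of the fingers, the arm and carriage above 3 N).
It fails at once if the tape winder's knob is moved more than 15 mm (distance of winder_knob from where it was at the start of the episode above 0.015 m).
It also fails if it takes over 64 s, if anything falls off the work surface, if the arm or the gripper's body presses on something with over 40 N, if the wrist force passes 120 N, or if a joint passes its speed limit or range.

## Working session

There is one attempt and no reset: what is moved stays moved. The work goes in short steps, Python scripts to look and compute and a tool call to move; the robot and the scene stay as the last step left them, time stands still between calls to the robot, and variables do not carry over. Pictures are saved under pics/ and viewed, and the job is handed in when it is done.

Besides the shell and the picture viewer there is one more tool, called after "Emit:" as a command line: name --pt "numbers of a row" for each row, then --argument value for the rest. servo_tool: Moves the arm, as the interface text tells. Its arguments: {"type":"object","properties":{"rows":{"type":"array","items":{"type":"array","items":{"type":"number"}}}},"required":["rows"]}

```bash
mkdir -p pics; ls
python3 - <<'E'
from cell import state, read_camera, camera_info, job_done, tcp_to_grasp
import cv2, numpy as np
np.set_printoptions(precision=4,suppress=True)
s=state(); print(s); print(tcp_to_grasp)
for n in ("scene","top","wrist"):
    print(n,camera_info(n))
    im=read_camera(n); np.save(f'pics/{n}0.npy',im)
    cv2.imwrite(f'pics/{n}0.png',im[:,:,::-1])
print(state()['t'])
E
```

```text
pics
{'t': 0.0, 'joints': array([ 1.1344,  0.4915,  1.5595, -0.    ,  1.0917, -0.1056]), 'qvel': array([-0.0013, -0.0002, -0.0013, -0.    , -0.0009,  0.0001]), 'tau': array([  0.0017, -61.2649, -25.819 ,   0.0693,   0.0482,  -0.0001]), 'eef_pos': array([202.8944, 590.8799, 214.0582]), 'tcp_rot': array([-3.1415,  0.0011,  1.24  ]), 'ft_force': array([0.1714, 0.3274, 0.2268]), 'moment': array([ 0.0456, -0.0013, -0.0663]), 'opening': 1.0015413710991015}
-18.8
scene {'vfov': 54.888308217189504, 'cx': 313.1449898205189, 'cy': 200.4252019286175, 'k1': -0.011102751551769824, 'R': array([[-0.2768,  0.9609, -0.0047],
       [ 0.5617,  0.1578, -0.8122],
       [-0.7797, -0.2274, -0.5834]]), 't': array([  60.522 , -285.4528, 1527.6478])}
top {'vfov': 50.910128218685514, 'cx': 315.03229441285447, 'cy': 205.62891494152024, 'k1': -0.10733006012815638, 'R': array([[ 0.0271, -0.9996,  0.0123],
       [-0.9879, -0.0286, -0.1525],
       [ 0.1528, -0.008 , -0.9882]]), 't': array([119.8228, 665.5967, 997.5009])}
wrist {'vfov': 71.96881823598927, 'cx': 319.46537164589927, 'cy': 198.71252723077743, 'k1': -0.04126830982261895, 'tool_from_camera': array([[   1.    ,    0.0014,   -0.0006,    0.1682],
       [  -0.0012,    0.9676,    0.2525,  -69.9277],
       [   0.001 ,   -0.2525,    0.9676, -169.8186],
       [   0.    ,    0.    ,    0.    ,    1.    ]])}
0.15
```

View pics/scene0.png

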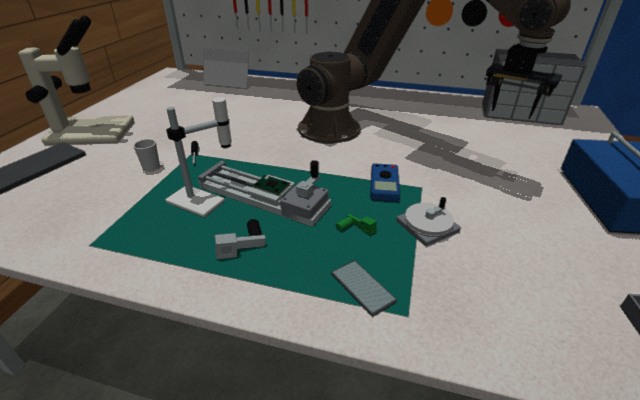

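View pics/top0.png

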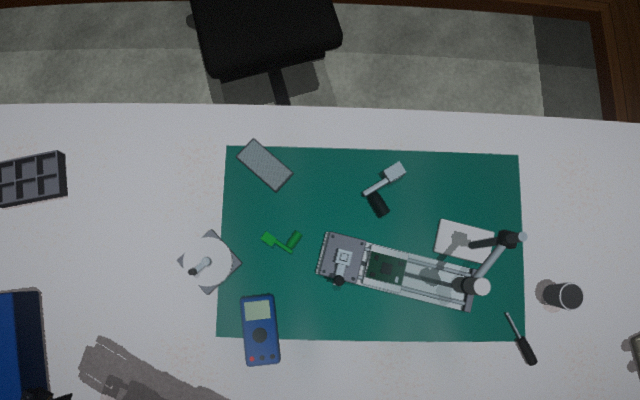

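View pics/wrist0.png

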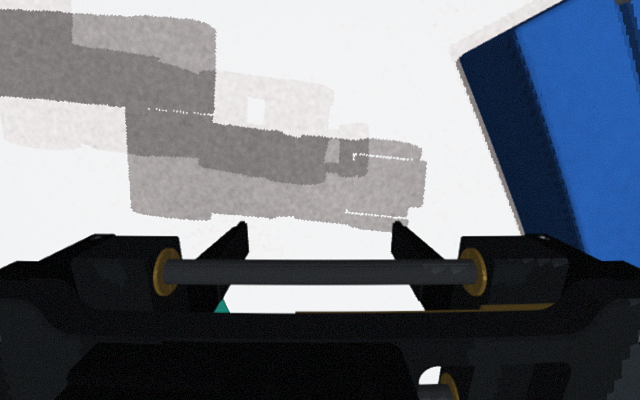

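Candidates for the crank are:
- the steel crank on the slide's shaft: scene (307,185), top (343,257), knob top (337,280)
- a bigger steel crank lying on the mat: scene (238,242), top (385,188)
- a green crank: scene (357,223), top (283,242)
- the winder's small crank: scene (437,207), top (198,268)

I choose the smaller steel one on the slide, and check it now in close crops.

Run:
```python
import cv2, numpy as np
t=np.load('pics/top0.npy')[:,:,::-1]; s=np.load('pics/scene0.npy')[:,:,::-1]
a=cv2.resize(t[220:320,310:510],None,fx=4,fy=4,interpolation=cv2.INTER_CUBIC)
cv2.imwrite('pics/crop_top0.png',a)
b=cv2.resize(s[90:230,160:340],None,fx=4,fy=4,interpolation=cv2.INTER_CUBIC)
cv2.imwrite('pics/crop_scene0.png',b)
```

```text
(no output)
```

View pics/crop_top0.png

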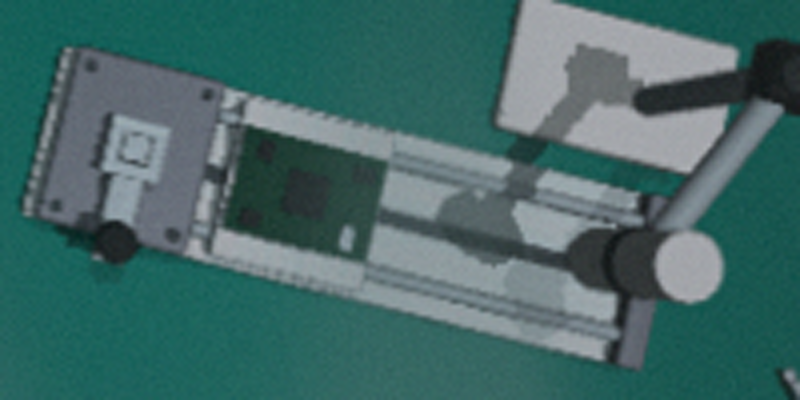

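View pics/crop_scene0.png

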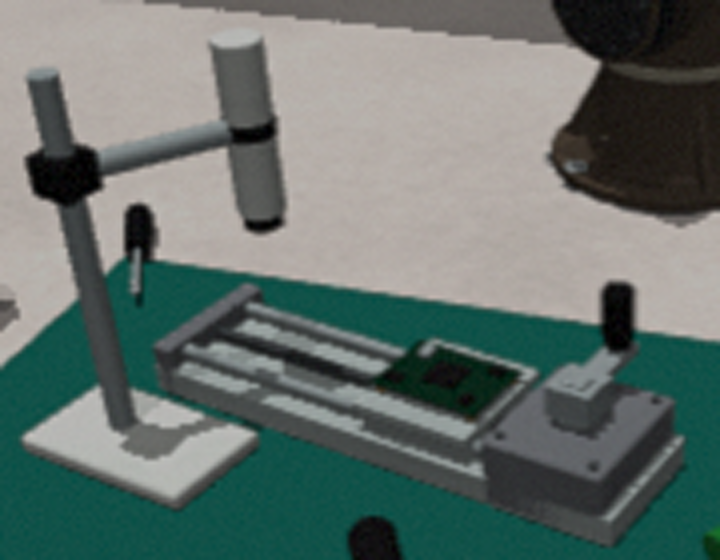

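```bash
cat > h.py <<'E'
import numpy as np, cv2
from cell import state, read_camera, camera_info, job_done, tcp_to_grasp
from scipy.spatial.transform import Rotation as Ro
np.set_printoptions(precision=4,suppress=True)
def cam(name, s=None):
    c=camera_info(name); f=200/np.tan(np.radians(c['vfov']/2))
    if name=='wrist':
        s=s or state()
        T=np.eye(4); T[:3,:3]=Ro.from_euler('xyz',s['tcp_rot']).as_matrix(); T[:3,3]=s['eef_pos']
        M=np.linalg.inv(T@c['tool_from_camera']); R,t=M[:3,:3],M[:3,3]
    else: R,t=np.array(c['R']),np.array(c['t'])
    return dict(f=f,cx=c['cx'],cy=c['cy'],k=c['k1'],R=R,t=t)
def ray(c,uv):
    d=np.array([(uv[0]-c['cx'])/c['f'],(uv[1]-c['cy'])/c['f']]); u=d.copy()
    for _ in range(20): u=d/(1+c['k']*(u@u))
    v=c['R'].T@np.array([u[0],u[1],1.]); return -c['R'].T@c['t'], v/np.linalg.norm(v)
def onz(c,uv,z):
    o,d=ray(c,uv); return o+d*(z-o[2])/d[2]
def proj(c,X):
    p=c['R']@np.asarray(X,float)+c['t']; u=p[:2]/p[2]; u=u*(1+c['k']*(u@u)); return np.array([c['cx'],c['cy']])+c['f']*u
def tri(c1,a,c2,b):
    o1,d1=ray(c1,a); o2,d2=ray(c2,b)
    s,t=np.linalg.lstsq(np.c_[d1,-d2],o2-o1,rcond=None)[0]
    p,q=o1+s*d1,o2+t*d2; return (p+q)/2,np.linalg.norm(p-q)
E
python3 - <<'E'
from h import *
T=cam('top'); S=cam('scene')
t=np.load('pics/top0.npy'); s=np.load('pics/scene0.npy')
shaft=onz(T,(344.25,257),61+24); print('shaft top',shaft, 'scene proj',proj(S,shaft))
print('knob top',onz(T,(339,280.5),61+69), proj(S,onz(T,(339,280.5),130)))
b=onz(T,(386.5,268),56); print('board',b, proj(S,b))
l=onz(T,(482.5,286.5),280); print('tube top',l, proj(S,l))
l2=l.copy(); l2[2]=139; print('lens proj scene',proj(S,l2),'top',proj(T,l2))
print(np.linalg.norm((b-shaft)[:2]),np.linalg.norm((l-shaft)[:2]))
d=(b-shaft)[:2]; print(np.degrees(np.arctan2(d[1],d[0]))); d=(l-shaft)[:2]; print(np.degrees(np.arctan2(d[1],d[0])))
# winder
w=onz(T,(193,271),80); print('winder knob?',w,proj(S,w))
E
```

```text
shaft top [535.34    66.0562  85.    ] scene proj [304.0968 184.4549]
knob top [480.8149  80.531  130.    ] [314.6797 161.0483]
board [512.0438 -40.2402  56.    ] [271.2815 183.1163]
tube top [ 477.5451 -188.0108  280.    ] [218.8813  98.4873]
lens proj scene [225.9965 145.3838] top [457.5435 284.3236]
108.81931980377662 260.55770814362774
-102.36163844814645
-102.81550982760528
winder knob? [491.2655 425.332   80.    ] [441.0333 197.593 ]
```

Top view: the shaft is at (535,66) and the knob at (481,80), 56 mm apart where 55 is expected. The board is 109 mm from the shaft (110 given) and the lens 261 mm (215–270 given), and both lie on the same bearing to within 0.5°. The chosen crank is therefore confirmed. The jaws already close almost tangentially to the crank, so I keep the yaw and move to a hover where the wrist camera sees the crank.

Emit:
servo_tool --pt "0 0 0 -0.006 0.008 0 0.095" --pt "0 0 0 -0.017 0.024 0 0.095" --pt "0 0 0 -0.035 0.049 0 0.095" --pt "0 0 0 -0.058 0.081 0 0.095" --pt "0 0 0 -0.084 0.118 0 0.095" --pt "0 0 0 -0.11 0.155 0 0.095" --pt "0 0 0 -0.137 0.191 0 0.095" --pt "0 0 0 -0.163 0.228 0 0.095" --pt "0 0 0 -0.189 0.264 0 0.095" --pt "0 0 0 -0.215 0.301 0 0.095" --pt "0 0 0 -0.241 0.338 0 0.095" --pt "0 0 0 -0.267 0.374 0 0.095"

```text
t: 1.65
eef_pos: [470.5, 214.7, 214.8]
tcp_rot: [3.141, -0.0, 1.239]
ft_force: [0.5, 1.0, 0.6]
opening: 0.999
```

Emit:
servo_tool --pt "0 0 0 -0.026 0.037 0 0.095" --pt "0 0 0 -0.052 0.073 0 0.095" --pt "0 0 0 -0.075 0.106 0 0.095" --pt "0 0 0 -0.095 0.134 0 0.095" --pt "0 0 0 -0.11 0.155 0 0.095" --pt "0 0 0 -0.119 0.167 0 0.095" --pt "0 0 0 -0.122 0.171 0 0.095" --pt "0 0 0 -0.122 0.171 0 0.095" --pt "0 0 0 -0.122 0.171 0 0.095"

```text
t: 2.78
eef_pos: [591.7, 46.9, 214.7]
tcp_rot: [-3.141, -0.0, 1.241]
ft_force: [-0.2, -0.7, -1.1]
opening: 1.0
```

Run:
```python
from h import *
s=state(); print(s['t'],s['eef_pos'],s['tcp_rot'],s['joints'],s['qvel'],s['ft_force'])
im=read_camera('wrist'); np.save('pics/w1.npy',im); cv2.imwrite('pics/w1.png',im[:,:,::-1])
W=cam('wrist',s)
for X in ([535.3,66,85],[480.8,80.5,130],[512,-40,56]): print(X,proj(W,X))
```

```text
2.775 [591.7122  46.9427 214.6923] [-3.1414 -0.0001  1.2409] [-0.0322  0.4461  1.6385  0.0002  1.0572 -1.2731] [ 0.0002 -0.0001 -0.0009  0.0003  0.0004  0.0001] [-0.1777 -0.7156 -1.149 ]
[535.3, 66, 85] [319.3265 137.0995]
[480.8, 80.5, 130] [314.7473  72.3465]
[512, -40, 56] [228.1422 147.0134]
```

View pics/w1.png

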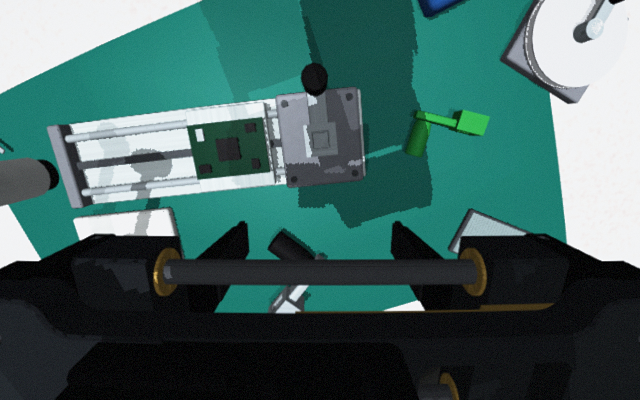

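The wrist view shows the crank's hub at about (320,138), the black knob at (315,79) and the board's chip at (229,149), all within a few pixels of what the top view predicted. Next I refine these with masks.

Run:
```python
from h import *
s=state(); W=cam('wrist',s)
im=np.load('pics/w1.npy')
crop=im[55:200,180:380,::-1]
cv2.imwrite('pics/w1c.png',cv2.resize(crop,None,fx=4,fy=4,interpolation=cv2.INTER_CUBIC))
g=im.max(axis=2)
m=((g<60)).astype(np.uint8); m[:60]=0; m[100:]=0; m[:,:290]=0; m[:,345:]=0
n,l,st,ce=cv2.connectedComponentsWithStats(m)
for i in range(1,n):
    if st[i,4]>30: print('knob blob',st[i],ce[i])
```

```text
knob blob [301  60  31  36 736] [314.7745  78.2649]
```

View pics/w1c.png

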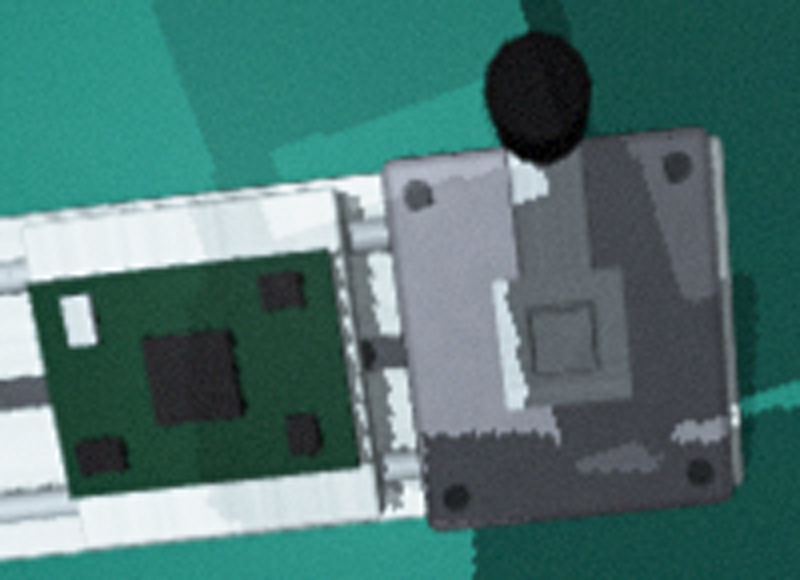

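Run:
```python
from h import *
s=state(); W=cam('wrist',s)
sh=onz(W,(320.4,139.4),85); kn=onz(W,(314.2,75.4),130); bd=onz(W,(228.2,148.7),56)
print('shaft',sh,'knob',kn,'board',bd)
d=(kn-sh)[:2]; print('r',np.linalg.norm(d),'ang',np.degrees(np.arctan2(d[1],d[0])))
b=(bd-sh)[:2]; print('bd',np.linalg.norm(b),np.degrees(np.arctan2(b[1],b[0])))
# width of the knob top as seen
print(proj(W,kn+[12*np.cos(1.24),12*np.sin(1.24),0]),proj(W,kn-[12*np.cos(1.24),12*np.sin(1.24),0]))
L=np.array([477.5,-188]); d=L-sh[:2]; print('lens',np.linalg.norm(d),np.degrees(np.arctan2(d[1],d[0])))
R=Ro.from_euler('xyz',s['tcp_rot']).as_matrix(); print('tool x,y',R[:,0],R[:,1]); 
for nm,p in (('knob',kn),('avg',(kn+np.array([480.8,80.5,130]))/2)): 
    print(nm,p,'delta tool mm',R.T@(np.array([p[0],p[1],92])-s['eef_pos']))
```

```text
shaft [538.0252  66.2893  85.    ] knob [483.048   79.2311 130.    ] board [513.9243 -40.7497  56.    ]
r 56.479953443968405 ang 166.7536381870102
bd 109.71882296182953 -102.68909701816844
[328.1248  75.4326] [300.2791  75.3941]
lens 261.3931343106725 -103.38825979112836
tool x,y [0.3239 0.9461 0.0002] [ 0.9461 -0.3239  0.    ]
knob [483.048   79.2311 130.    ] delta tool mm [  -4.6764 -113.3257  122.7411]
avg [481.924   79.8655 130.    ] delta tool mm [  -4.4403 -114.5946  122.7411]
```

Wrist and top agree to 2–3 mm: knob near (482,80), radius 56.5, bearing about 166°. Next I move above the knob and down, with the fingertips stopping at z≈93, 10 mm above the crank's arm.

Emit:
servo_tool --pt "0 0 0 -0.001 -0.02 0 0.095" --pt "0 0 0 -0.002 -0.05 0 0.095" --pt "0 0 0 -0.003 -0.085 0 0.095" --pt "0 0 0 -0.004 -0.107 0 0.095" --pt "0 0 0 -0.0045 -0.114 0.005 0.095" --pt "0 0 0 -0.0045 -0.114 0.025 0.095" --pt "0 0 0 -0.0045 -0.114 0.055 0.095" --pt "0 0 0 -0.0045 -0.114 0.085 0.095" --pt "0 0 0 -0.0045 -0.114 0.108 0.095" --pt "0 0 0 -0.0045 -0.114 0.119 0.095" --pt "0 0 0 -0.0045 -0.114 0.122 0.095" --pt "0 0 0 -0.0045 -0.114 0.122 0.095"

```text
t: 4.32
eef_pos: [483.2, 79.0, 93.0]
tcp_rot: [3.141, -0.0, 1.24]
ft_force: [0.2, -0.7, -0.1]
opening: 1.0
```

Run:
```python
from h import *
s=state(); print(s['t'],s['eef_pos'],s['tcp_rot'],s['joints'],s['ft_force'])
W=cam('wrist',s)
ims=[]
for n in ('wrist','scene'):
    im=read_camera(n); np.save(f'pics/{n}2.npy',im); ims.append(im)
cv2.imwrite('pics/w2.png',ims[0][:,:,::-1])
cv2.imwrite('pics/s2.png',cv2.resize(ims[1][90:240,160:360,::-1],None,fx=4,fy=4,interpolation=cv2.INTER_CUBIC))
```

```text
4.325 [483.1602  79.0349  92.9958] [ 3.141  -0.0003  1.2401] [ 0.0271  0.4779  2.0119  0.0001  0.6511 -1.2131] [ 0.2113 -0.6911 -0.1351]
```

View pics/w2.png

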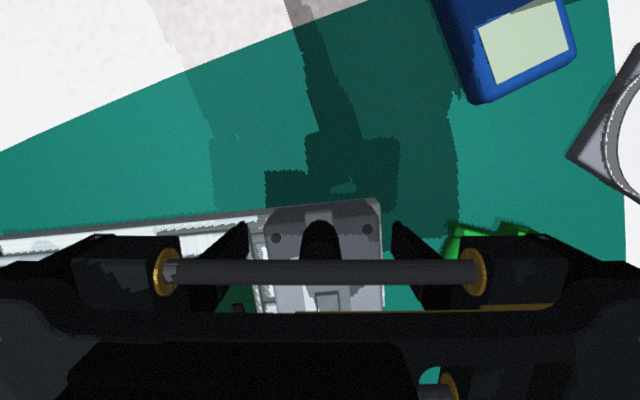

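View pics/s2.png

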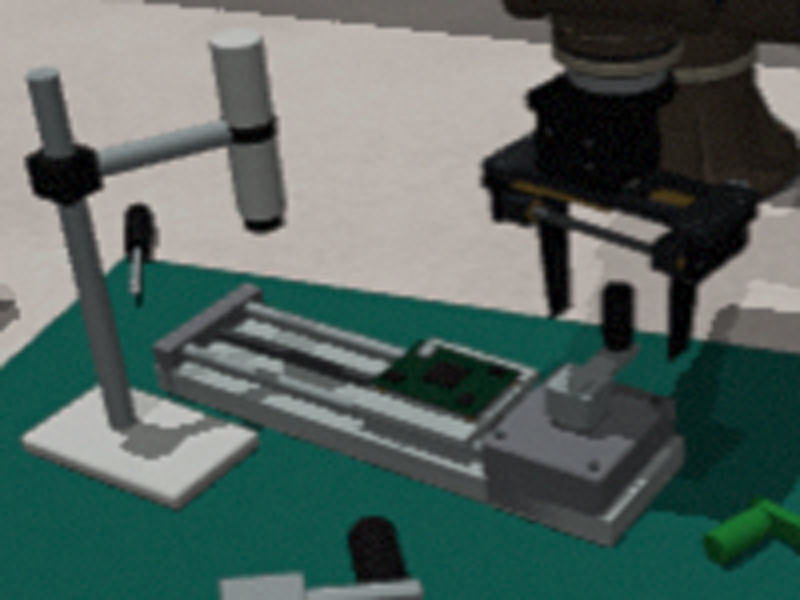

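The knob stands midway between the open fingers (wrist (320,225), fingers at 245 and 395). Next I close the fingers.

Emit:
servo_tool --pt "0 0 0 0 0 0 0.04" --pt "0 0 0 0 0 0 0.03" --pt "0 0 0 0 0 0 0.02" --pt "0 0 0 0 0 0 0.01" --pt "0 0 0 0 0 0 0.005" --pt "0 0 0 0 0 0 0.005" --pt "0 0 0 0 0 0 0.005" --pt "0 0 0 0 0 0 0.005"

```text
t: 5.42
eef_pos: [482.8, 79.0, 92.6]
tcp_rot: [3.142, -0.0, 1.24]
ft_force: [-0.1, -0.3, 1.3]
opening: 0.247
```

Run:
```python
from h import *
s=state(); print(s['t'],s['eef_pos'],s['tcp_rot'],s['ft_force'],s['moment'],s['opening'],s['opening']*95.1)
im=read_camera('scene'); np.save('pics/s3.npy',im)
cv2.imwrite('pics/s3.png',cv2.resize(im[90:240,160:360,::-1],None,fx=4,fy=4,interpolation=cv2.INTER_CUBIC))
```

```text
5.425 [482.833   78.9774  92.626 ] [ 3.1415 -0.0001  1.24  ] [-0.1262 -0.3317  1.2889] [-0.0239 -0.0306  0.015 ] 0.24672622420147247 23.46366392156003
```

View pics/s3.png

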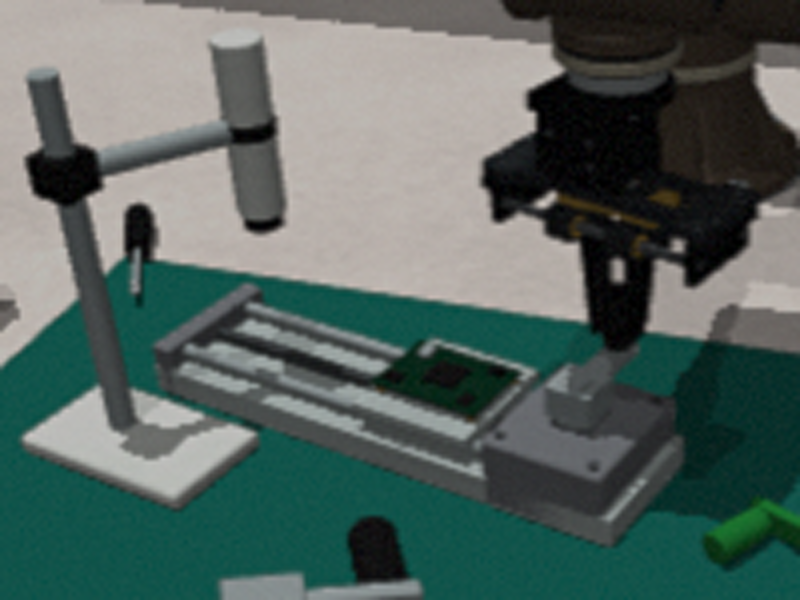

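The grip is good: the opening is 23.5 mm on the 24 mm knob. Next I tabulate the circle in tool axes. The first stretch is a cautious 60°.

```bash
cat > circ.py <<'E'
from h import *
def tab(th0,phis,r=55.,yaw=71.05):
    a=np.radians(th0-np.array(phis,float)); a0=np.radians(th0); y=np.radians(yaw)
    d=r*np.c_[np.cos(a)-np.cos(a0),np.sin(a)-np.sin(a0)]
    return np.c_[d@[np.cos(y),np.sin(y)], d@[np.sin(y),-np.cos(y)]]
E
python3 - <<'E'
from circ import *
print(tab(166,np.arange(5,61,5)).round(1).tolist())
E
```

```text
[[4.8, -0.2], [9.6, 0.0], [14.3, 0.6], [19.0, 1.7], [23.6, 3.1], [28.0, 5.0], [32.3, 7.2], [36.3, 9.8], [40.1, 12.7], [43.7, 15.9], [46.9, 19.5], [49.8, 23.3]]
```

Emit:
servo_tool --pt "0 0 0 0.005 0 0 0.005" --pt "0 0 0 0.0095 0 0 0.005" --pt "0 0 0 0.0145 0.0005 0 0.005" --pt "0 0 0 0.019 0.0015 0 0.005" --pt "0 0 0 0.0235 0.003 0 0.005" --pt "0 0 0 0.028 0.005 0 0.005" --pt "0 0 0 0.0325 0.007 0 0.005" --pt "0 0 0 0.0365 0.01 0 0.005" --pt "0 0 0 0.04 0.0125 0 0.005" --pt "0 0 0 0.0435 0.016 0 0.005" --pt "0 0 0 0.047 0.0195 0 0.005" --pt "0 0 0 0.05 0.0235 0 0.005"

```text
t: 6.98
eef_pos: [521.3, 119.5, 92.9]
tcp_rot: [-3.141, -0.001, 1.24]
ft_force: [-3.4, 4.8, 7.3]
opening: 0.247
```

Run:
```python
from circ import *
s=state(); print(s['t'],s['eef_pos'],s['tcp_rot'],s['ft_force'],s['moment'],s['opening']*95.1)
for n in ('scene','top'):
    im=read_camera(n); np.save(f'pics/{n}4.npy',im)
    b=(im[90:240,160:360] if n=='scene' else im[220:320,310:510])[:,:,::-1]
    cv2.imwrite(f'pics/{n}4.png',cv2.resize(b,None,fx=4,fy=4,interpolation=cv2.INTER_CUBIC))
```

```text
6.975 [521.3489 119.4504  92.9162] [-3.1412 -0.0008  1.2399] [-3.4314  4.7509  7.3217] [0.6449 0.8285 0.0077] 23.47797080576194
```

View pics/scene4.png

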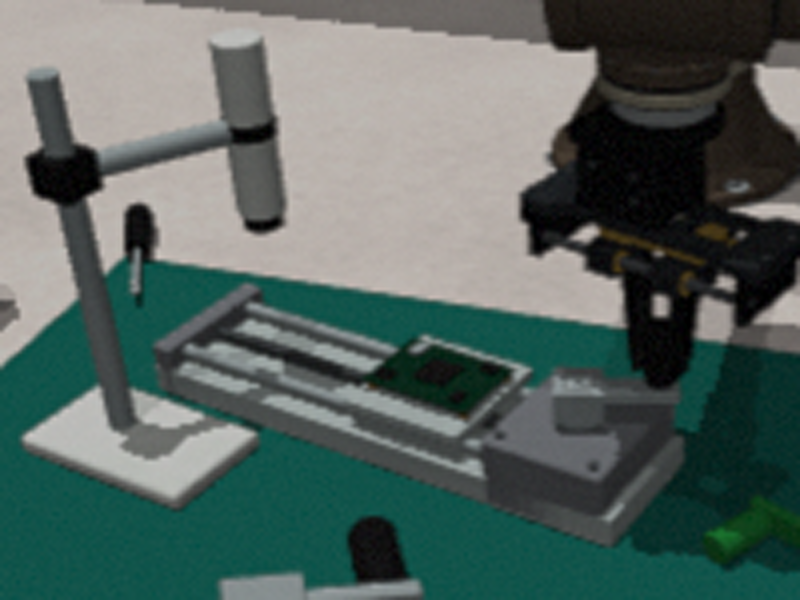

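View pics/top4.png

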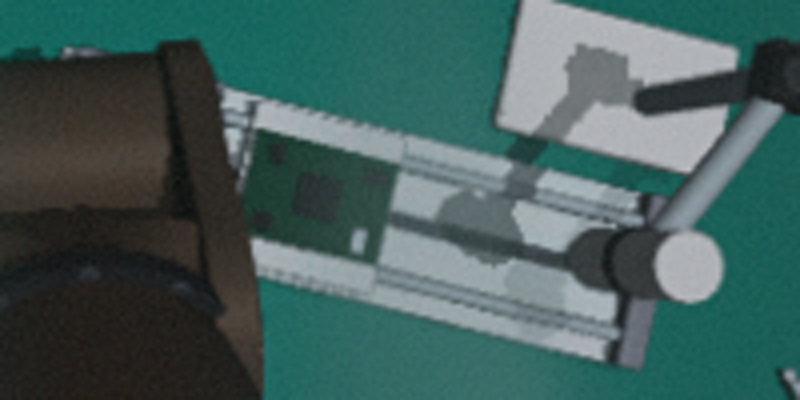

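Board moved about 7 mm as expected and the resistance is 2 N tangential. The extra 5 N radial means my circle's centre is about 1 mm too low in y, so I shift it and continue.

```bash
cat >> circ.py <<'E'
X=np.array([np.cos(1.24),np.sin(1.24)]); Y=np.array([np.sin(1.24),-np.cos(1.24)])
def plan(cmd,c,thetas,r=55.):
    th=np.radians(np.array(thetas,float)); p=np.array(c)+r*np.c_[np.cos(th),np.sin(th)]
    d=p-np.array(cmd); return np.c_[d@X,d@Y]
def after(cmd,xy): return np.array(cmd)+xy[0]*X+xy[1]*Y
E
python3 - <<'E'
from circ import *
cmd=after((482.8,78.96),(50,23.5)); print(cmd)
print((2*plan(cmd,(536.2,66.65),np.arange(96,-15,-10))).round().__truediv__(2).tolist())
E
```

```text
[521.2657 118.6165]
[[5.5, 8.0], [9.0, 17.0], [10.5, 26.5], [10.5, 36.0], [9.0, 45.5], [5.5, 54.5], [0.5, 62.5], [-5.5, 70.0], [-13.0, 76.0], [-21.0, 81.0], [-30.0, 84.0], [-39.5, 86.0]]
```

Emit:
servo_tool --pt "0 0 0 0.0055 0.008 0 0.005" --pt "0 0 0 0.009 0.017 0 0.005" --pt "0 0 0 0.0105 0.0265 0 0.005" --pt "0 0 0 0.0105 0.036 0 0.005" --pt "0 0 0 0.009 0.0455 0 0.005" --pt "0 0 0 0.0055 0.0545 0 0.005" --pt "0 0 0 0.0005 0.0625 0 0.005" --pt "0 0 0 -0.0055 0.07 0 0.005" --pt "0 0 0 -0.013 0.076 0 0.005" --pt "0 0 0 -0.021 0.081 0 0.005" --pt "0 0 0 -0.03 0.084 0 0.005" --pt "0 0 0 -0.0395 0.086 0 0.005"

```text
t: 8.57
eef_pos: [591.2, 53.4, 93.4]
tcp_rot: [3.139, -0.002, 1.24]
ft_force: [0.8, 1.5, 6.7]
opening: 0.242
```

Run:
```python
from circ import *
s=state(); print(s['t'],s['eef_pos'],s['tcp_rot'],s['ft_force'],s['moment'],s['opening']*95.1)
cmd=after(after((482.8,78.96),(50,23.5)),(-39.5,86)); c=np.array([536.2,66.65])
print(cmd, cmd-c, np.degrees(np.arctan2(*(cmd-c)[::-1])))
u=(s['eef_pos'][:2]-c); u/=np.linalg.norm(u); t=np.array([u[1],-u[0]]); f=s['ft_force'][:2]; print('radial',f@u,'tang',f@t, 'meas-cmd',s['eef_pos'][:2]-cmd)
for n in ('scene','top'):
    im=read_camera(n); np.save(f'pics/{n}5.npy',im)
    b=(im[90:240,160:360] if n=='scene' else im[220:320,310:510])[:,:,::-1]
    cv2.imwrite(f'pics/{n}5.png',cv2.resize(b,None,fx=4,fy=4,interpolation=cv2.INTER_CUBIC))
print((2*plan(cmd,c,np.arange(-24,-135,-10))).round().__truediv__(2).tolist())
```

```text
8.575 [591.2331  53.41    93.4428] [ 3.1387 -0.0016  1.2397] [0.7649 1.4681 6.6943] [0.5271 0.238  0.0611] 22.989933772344436
[589.7737  53.3255] [ 53.5737 -13.3245] -13.96680360198329
radial 0.4002841350426172 tang -1.6062552455230417 meas-cmd [1.4594 0.0845]
[[-9.5, -0.0], [-19.0, -2.0], [-28.0, -5.0], [-36.5, -10.0], [-43.5, -16.0], [-50.0, -23.5], [-54.5, -32.0], [-58.0, -41.0], [-59.5, -50.0], [-59.5, -60.0], [-58.0, -69.5], [-54.5, -78.5]]
```

View pics/scene5.png

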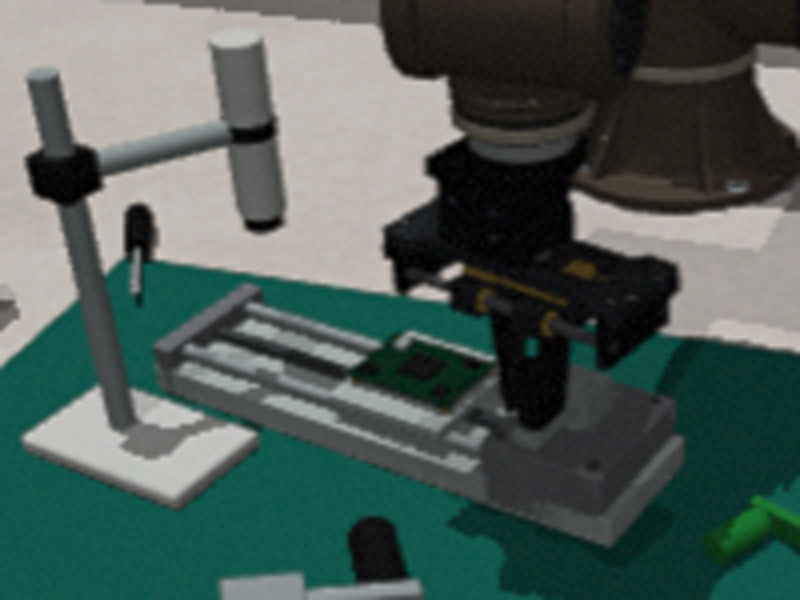

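Run:
```python
from circ import *
s=state(); print(s['t'],s['eef_pos'],s['tcp_rot'],s['ft_force'],s['moment'],s['opening']*95.1,s['qvel'])
im=read_camera('wrist'); cv2.imwrite('pics/w5.png',im[:,:,::-1])
```

```text
8.675 [591.0731  52.8369  93.4127] [ 3.1389 -0.0012  1.2391] [ 0.835  -0.4501  7.915 ] [-0.0704  0.0811  0.0061] 23.401816102989876 [ 0.0091  0.0011 -0.0018 -0.0015  0.0021  0.0109]
```

View pics/w5.png

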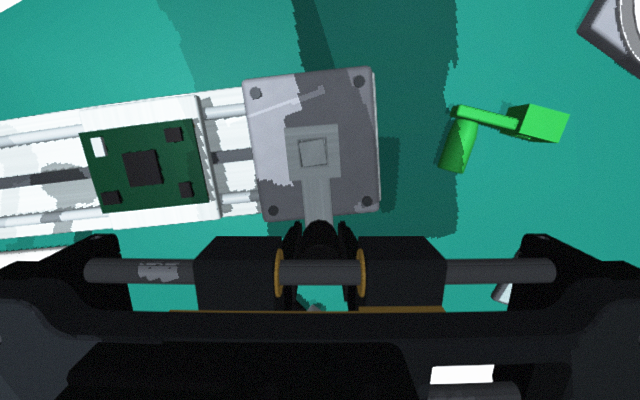

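Run:
```python
from circ import *
s=state(); W=cam('wrist',s)
sh=onz(W,(313,152),85); print(s['t'],'shaft',sh, s['eef_pos'][:2]-sh[:2], np.linalg.norm(s['eef_pos'][:2]-sh[:2]))
bd=onz(W,(142,168),56); print('board',bd,np.linalg.norm((bd-sh)[:2]),'expected',110+45*180/360)
cmd=(589.77,53.33)
for c in ((537.0,66.5),):
  print((2*plan(cmd,c,np.arange(-24,-135,-10))).round().__truediv__(2).tolist())
```

```text
8.725 shaft [538.3553  66.8144  85.    ] [ 52.7429 -13.7957] 54.517253978336626
board [508.8658 -62.9332  56.    ] 133.05670303903153 expected 132.5
[[-9.5, 0.5], [-19.0, -1.0], [-28.0, -4.5], [-36.5, -9.0], [-43.5, -15.5], [-50.0, -22.5], [-54.5, -31.0], [-58.0, -40.0], [-59.5, -49.5], [-59.5, -59.0], [-58.0, -68.5], [-54.5, -77.5]]
```

The board is now 133 mm from the shaft, against 132.5 expected after half a turn, so the ratio and direction are right. I continue with the centre nudged by +0.8 mm in x.

Emit:
servo_tool --pt "0 0 0 -0.0095 0.0005 0 0.005" --pt "0 0 0 -0.019 -0.001 0 0.005" --pt "0 0 0 -0.028 -0.0045 0 0.005" --pt "0 0 0 -0.0365 -0.009 0 0.005" --pt "0 0 0 -0.0435 -0.0155 0 0.005" --pt "0 0 0 -0.05 -0.0225 0 0.005" --pt "0 0 0 -0.0545 -0.031 0 0.005" --pt "0 0 0 -0.058 -0.04 0 0.005" --pt "0 0 0 -0.0595 -0.0495 0 0.005" --pt "0 0 0 -0.0595 -0.059 0 0.005" --pt "0 0 0 -0.058 -0.0685 0 0.005" --pt "0 0 0 -0.0545 -0.0775 0 0.005"

```text
t: 10.22
eef_pos: [499.5, 26.7, 93.2]
tcp_rot: [3.139, -0.0, 1.24]
ft_force: [-0.3, -4.2, 7.0]
opening: 0.248
```

```bash
cat > rep.py <<'E'
from circ import *
def rep(cmd,c,z=92.66,pic=None):
    s=state(); c=np.array(c); print('t',s['t'],s['eef_pos'],s['tcp_rot'],'F',s['ft_force'],'open',s['opening']*95.1)
    u=(s['eef_pos'][:2]-c); r=np.linalg.norm(u); u/=r; t=np.array([u[1],-u[0]]); f=s['ft_force'][:2]
    print('cmd',cmd,'th',np.degrees(np.arctan2(u[1],u[0])),'r',r,'Frad',f@u,'Ftan',f@t,'meas-cmd rad',(s['eef_pos'][:2]-cmd)@u,'tan',(s['eef_pos'][:2]-cmd)@t)
    if pic:
        im=read_camera('scene'); np.save(f'pics/{pic}.npy',im)
        cv2.imwrite(f'pics/{pic}.png',cv2.resize(im[90:240,160:360,::-1],None,fx=4,fy=4,interpolation=cv2.INTER_CUBIC))
def pl(cmd,c,th): print((2*plan(cmd,c,th)).round().__truediv__(2).tolist())
E
python3 - <<'E'
from rep import *
cmd=after((589.77,53.33),(-54.5,-77.5)); c=(537.0,66.5)
rep(cmd,c,pic='s6'); print(cmd-c, np.degrees(np.arctan2(*(cmd-c)[::-1])))
pl(cmd,c,np.arange(-144,-255,-10))
E
```

```text
t 10.225 [499.5403  26.7241  93.1875] [ 3.1394 -0.0003  1.2397] F [-0.3354 -4.175   6.9965] open 23.60296329964704
cmd [498.7703  26.9565] th -133.28222023622013 r 54.63836448688816 Frad 3.2692494429099765 Ftan -2.6181619010620776 meas-cmd rad -0.35870910940937123 tan -0.7199007463674514
[-38.2297 -39.5435] -134.03216775471964
[[5.0, -8.5], [11.0, -15.5], [18.5, -22.0], [26.5, -26.5], [35.5, -30.0], [45.0, -31.5], [54.5, -31.5], [64.0, -30.0], [73.0, -26.5], [81.5, -21.5], [88.5, -15.5], [95.0, -8.0]]
```

View pics/s6.png

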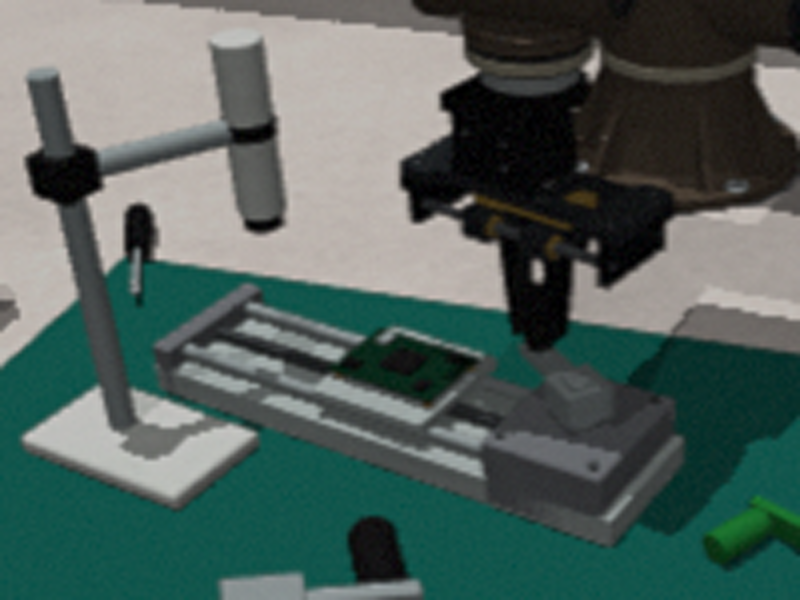

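Turn total is now about 300°. The board slides, the hub still sits on the gearbox top and forces are small. I continue for another 120°.

Emit:
servo_tool --pt "0 0 0 0.005 -0.0085 0 0.005" --pt "0 0 0 0.011 -0.0155 0 0.005" --pt "0 0 0 0.0185 -0.022 0 0.005" --pt "0 0 0 0.0265 -0.0265 0 0.005" --pt "0 0 0 0.0355 -0.03 0 0.005" --pt "0 0 0 0.045 -0.0315 0 0.005" --pt "0 0 0 0.0545 -0.0315 0 0.005" --pt "0 0 0 0.064 -0.03 0 0.005" --pt "0 0 0 0.073 -0.0265 0 0.005" --pt "0 0 0 0.0815 -0.0215 0 0.005" --pt "0 0 0 0.0885 -0.0155 0 0.005" --pt "0 0 0 0.095 -0.008 0 0.005"

```text
t: 11.78
eef_pos: [522.6, 119.9, 93.0]
tcp_rot: [3.141, -0.0, 1.24]
ft_force: [-1.1, -2.4, 4.6]
opening: 0.244
```

Run:
```python
from rep import *
cmd=after((498.77,26.957),(95,-8)); c=(537.0,66.5)
rep(cmd,c); print(cmd-c, np.degrees(np.arctan2(*(cmd-c)[::-1])))
pl(cmd,c,np.arange(96,-15,-10))
```

```text
t 11.775 [522.6323 119.8797  92.9692] [ 3.1411 -0.0004  1.2402] F [-1.0621 -2.3613  4.6144] open 23.217033400772685
cmd [522.0594 119.4049] th 105.0647107513189 r 55.2795385699056 Frad -2.0040925109404886 Ftan -1.6392740480441677 meas-cmd rad 0.30965981437403695 tan 0.676669309356655
[-14.9406  52.9049] 105.7699758582958
[[4.5, 8.0], [8.0, 17.0], [9.5, 26.5], [9.5, 36.0], [8.0, 45.5], [4.5, 54.5], [-0.0, 63.0], [-6.5, 70.0], [-13.5, 76.5], [-22.0, 81.0], [-31.0, 84.5], [-40.5, 86.0]]
```

Emit:
servo_tool --pt "0 0 0 0.0045 0.008 0 0.005" --pt "0 0 0 0.008 0.017 0 0.005" --pt "0 0 0 0.0095 0.0265 0 0.005" --pt "0 0 0 0.0095 0.036 0 0.005" --pt "0 0 0 0.008 0.0455 0 0.005" --pt "0 0 0 0.0045 0.0545 0 0.005" --pt "0 0 0 0 0.063 0 0.005" --pt "0 0 0 -0.0065 0.07 0 0.005" --pt "0 0 0 -0.0135 0.0765 0 0.005" --pt "0 0 0 -0.022 0.081 0 0.005" --pt "0 0 0 -0.031 0.0845 0 0.005" --pt "0 0 0 -0.0405 0.086 0 0.005"

```text
t: 13.28
eef_pos: [591.5, 53.3, 93.2]
tcp_rot: [3.139, -0.001, 1.24]
ft_force: [-0.3, 1.3, 6.6]
opening: 0.241
```

Run:
```python
from rep import *
cmd=after((522.06,119.405),(-40.5,86)); c=(537.0,66.5)
rep(cmd,c,pic='s7'); print(cmd-c, np.degrees(np.arctan2(*(cmd-c)[::-1])))
pl(cmd,c,np.arange(-24,-135,-10))
```

```text
t 13.275 [591.4647  53.2909  93.2367] [ 3.1394 -0.0014  1.2397] F [-0.2703  1.3426  6.5551] open 22.959335096508326
cmd [590.2432  53.1683] th -13.632480077035712 r 56.04362865155264 Frad -0.5791614998030274 Ftan -1.2410624489874733 meas-cmd rad 1.1582482223626984 tan -0.40709786425047906
[ 53.2432 -13.3317] -14.057448648948885
[[-9.5, 0.0], [-19.0, -1.5], [-28.0, -5.0], [-36.5, -9.5], [-43.5, -16.0], [-50.0, -23.0], [-54.5, -31.5], [-58.0, -40.5], [-59.5, -50.0], [-59.5, -59.5], [-58.0, -69.0], [-54.5, -78.0]]
```

View pics/s7.png

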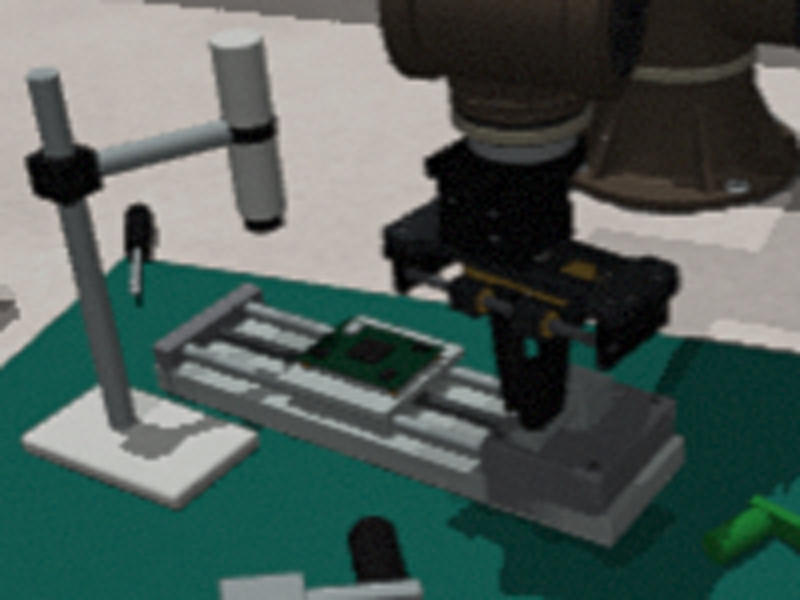

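Turned about 540°; the chip is at crop (365,352) and moving steadily towards the lens. Next 120°.

Emit:
servo_tool --pt "0 0 0 -0.0095 0 0 0.005" --pt "0 0 0 -0.019 -0.0015 0 0.005" --pt "0 0 0 -0.028 -0.005 0 0.005" --pt "0 0 0 -0.0365 -0.0095 0 0.005" --pt "0 0 0 -0.0435 -0.016 0 0.005" --pt "0 0 0 -0.05 -0.023 0 0.005" --pt "0 0 0 -0.0545 -0.0315 0 0.005" --pt "0 0 0 -0.058 -0.0405 0 0.005" --pt "0 0 0 -0.0595 -0.05 0 0.005" --pt "0 0 0 -0.0595 -0.0595 0 0.005" --pt "0 0 0 -0.058 -0.069 0 0.005" --pt "0 0 0 -0.0545 -0.078 0 0.005"

```text
t: 14.82
eef_pos: [499.6, 26.7, 93.2]
tcp_rot: [3.139, -0.0, 1.24]
ft_force: [-0.9, -2.6, 5.9]
opening: 0.247
```

Run:
```python
from rep import *
cmd=after((590.243,53.168),(-54.5,-78)); c=(537.0,66.5)
rep(cmd,c); print(cmd-c, np.degrees(np.arctan2(*(cmd-c)[::-1])))
pl(cmd,c,np.arange(-144,-255,-10))
```

```text
t 14.825 [499.5517  26.7359  93.1728] [ 3.1394 -0.0003  1.2398] F [-0.9225 -2.603   5.9304] open 23.448865890134932
cmd [498.7705  26.9569] th -133.28204228482292 r 54.62195757068281 Frad 2.527374236805096 Ftan -1.1130178036966905 meas-cmd rad -0.3747499028946334 tan -0.7202658978961952
[-38.2295 -39.5431] -134.03237514633463
[[5.0, -8.5], [11.0, -15.5], [18.5, -22.0], [26.5, -26.5], [35.5, -30.0], [45.0, -31.5], [54.5, -31.5], [64.0, -30.0], [73.0, -26.5], [81.5, -21.5], [88.5, -15.5], [95.0, -8.0]]
```

660° done, with the same table as before for the next 120°.

Emit:
servo_tool --pt "0 0 0 0.005 -0.0085 0 0.005" --pt "0 0 0 0.011 -0.0155 0 0.005" --pt "0 0 0 0.0185 -0.022 0 0.005" --pt "0 0 0 0.0265 -0.0265 0 0.005" --pt "0 0 0 0.0355 -0.03 0 0.005" --pt "0 0 0 0.045 -0.0315 0 0.005" --pt "0 0 0 0.0545 -0.0315 0 0.005" --pt "0 0 0 0.064 -0.03 0 0.005" --pt "0 0 0 0.073 -0.0265 0 0.005" --pt "0 0 0 0.0815 -0.0215 0 0.005" --pt "0 0 0 0.0885 -0.0155 0 0.005" --pt "0 0 0 0.095 -0.008 0 0.005"

```text
t: 16.32
eef_pos: [522.7, 119.8, 93.0]
tcp_rot: [3.141, -0.0, 1.24]
ft_force: [-1.9, -3.7, 5.3]
opening: 0.245
```

Run:
```python
from rep import *
cmd=after((498.77,26.957),(95,-8)); c=(537.0,66.5)
rep(cmd,c,pic='s8'); print(cmd-c, np.degrees(np.arctan2(*(cmd-c)[::-1])))
pl(cmd,c,np.arange(96,-15,-10))
```

```text
t 16.325 [522.7492 119.8491  93.0212] [ 3.1408 -0.0005  1.2402] F [-1.8945 -3.6636  5.3401] open 23.299898922207955
cmd [522.0594 119.4049] th 104.95584045849316 r 55.21969039405202 Frad -3.0505471269764834 Ftan -2.7758224755688485 meas-cmd rad 0.25119664335030206 tan 0.7811187689022641
[-14.9406  52.9049] 105.7699758582958
[[4.5, 8.0], [8.0, 17.0], [9.5, 26.5], [9.5, 36.0], [8.0, 45.5], [4.5, 54.5], [-0.0, 63.0], [-6.5, 70.0], [-13.5, 76.5], [-22.0, 81.0], [-31.0, 84.5], [-40.5, 86.0]]
```

View pics/s8.png

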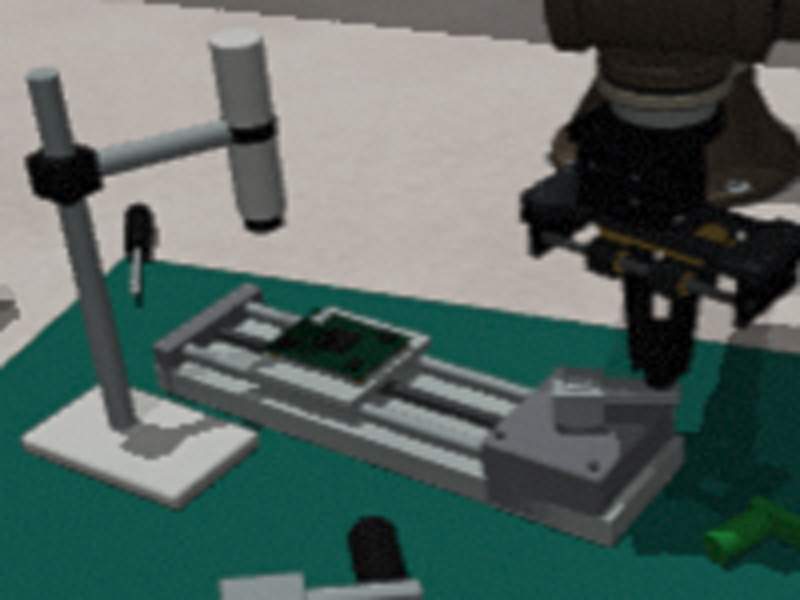

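780° done; the chip is at crop (333,340) and the crank is still flat and seated. Next 120°.

Emit:
servo_tool --pt "0 0 0 0.0045 0.008 0 0.005" --pt "0 0 0 0.008 0.017 0 0.005" --pt "0 0 0 0.0095 0.0265 0 0.005" --pt "0 0 0 0.0095 0.036 0 0.005" --pt "0 0 0 0.008 0.0455 0 0.005" --pt "0 0 0 0.0045 0.0545 0 0.005" --pt "0 0 0 0 0.063 0 0.005" --pt "0 0 0 -0.0065 0.07 0 0.005" --pt "0 0 0 -0.0135 0.0765 0 0.005" --pt "0 0 0 -0.022 0.081 0 0.005" --pt "0 0 0 -0.031 0.0845 0 0.005" --pt "0 0 0 -0.0405 0.086 0 0.005"

```text
t: 17.88
eef_pos: [591.5, 53.3, 93.2]
tcp_rot: [3.139, -0.001, 1.24]
ft_force: [0.1, 2.1, 6.3]
opening: 0.245
```

Run:
```python
from rep import *
cmd=after((522.06,119.405),(-40.5,86)); c=(537.0,66.5)
rep(cmd,c); print(cmd-c, np.degrees(np.arctan2(*(cmd-c)[::-1])))
T=cam('top'); S=cam('scene')
im=read_camera('top'); np.save('pics/top9.npy',im)
cv2.imwrite('pics/top9.png',cv2.resize(im[220:320,310:510,::-1],None,fx=4,fy=4,interpolation=cv2.INTER_CUBIC))
# chip in s8
b8=onz(S,(242.9,174.6),56.5); print('board s8',b8)
for sh in ((538,66.4),(535.3,66.1)): print(np.linalg.norm(b8[:2]-sh))
pl(cmd,c,np.arange(-24,-135,-10))
```

```text
t 17.875 [591.4573  53.292   93.2475] [ 3.1394 -0.0014  1.2397] F [0.1051 2.1308 6.2648] open 23.267470835450624
cmd [590.2432  53.1683] th -13.6332410365577 r 56.03611427142764 Frad -0.4001157690125081 Ftan -2.095503789206953 meas-cmd rad 1.1507284403102018 tan -0.40636891780334905
[ 53.2432 -13.3317] -14.057448648948885
board s8 [ 492.1823 -137.8674   56.5   ]
209.34288661763594
208.4750536120048
[[-9.5, 0.0], [-19.0, -1.5], [-28.0, -5.0], [-36.5, -9.5], [-43.5, -16.0], [-50.0, -23.0], [-54.5, -31.5], [-58.0, -40.5], [-59.5, -50.0], [-59.5, -59.5], [-58.0, -69.0], [-54.5, -78.0]]
```

View pics/top9.png

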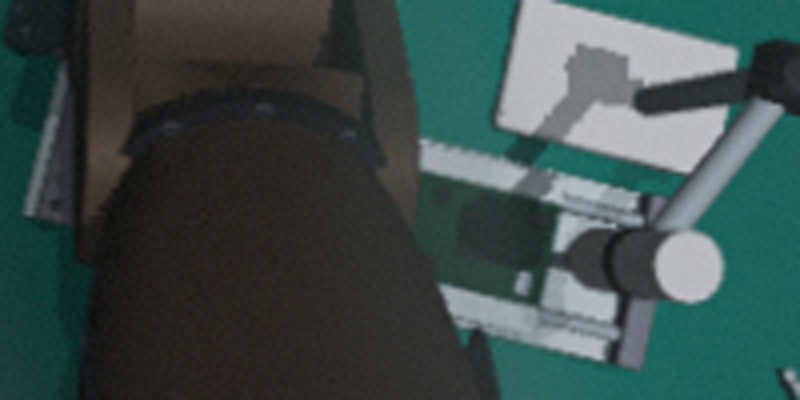

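900° done, with the board at about 222 mm. About 305° remain to the lens at 261 mm. Two more 120° calls, then I measure.

Emit:
servo_tool --pt "0 0 0 -0.0095 0 0 0.005" --pt "0 0 0 -0.019 -0.0015 0 0.005" --pt "0 0 0 -0.028 -0.005 0 0.005" --pt "0 0 0 -0.0365 -0.0095 0 0.005" --pt "0 0 0 -0.0435 -0.016 0 0.005" --pt "0 0 0 -0.05 -0.023 0 0.005" --pt "0 0 0 -0.0545 -0.0315 0 0.005" --pt "0 0 0 -0.058 -0.0405 0 0.005" --pt "0 0 0 -0.0595 -0.05 0 0.005" --pt "0 0 0 -0.0595 -0.0595 0 0.005" --pt "0 0 0 -0.058 -0.069 0 0.005" --pt "0 0 0 -0.0545 -0.078 0 0.005"

```text
t: 19.42
eef_pos: [499.6, 26.7, 93.2]
tcp_rot: [3.139, -0.0, 1.24]
ft_force: [-0.1, -1.9, 6.8]
opening: 0.245
```

Run:
```python
from rep import *
cmd=after((590.243,53.168),(-54.5,-78)); c=(537.0,66.5)
rep(cmd,c,pic='s10'); print(cmd-c, np.degrees(np.arctan2(*(cmd-c)[::-1])))
pl(cmd,c,np.arange(-144,-255,-10))
```

```text
t 19.425 [499.5541  26.7227  93.1679] [ 3.1394 -0.0003  1.2397] F [-0.0855 -1.9382  6.7561] open 23.297290301527163
cmd [498.7705  26.9569] th -133.27071999195692 r 54.62994125906506 Frad 1.4698494847318446 Ftan -1.2662667601446933 meas-cmd rad -0.36662280802371566 tan -0.7311338540380649
[-38.2295 -39.5431] -134.03237514633463
[[5.0, -8.5], [11.0, -15.5], [18.5, -22.0], [26.5, -26.5], [35.5, -30.0], [45.0, -31.5], [54.5, -31.5], [64.0, -30.0], [73.0, -26.5], [81.5, -21.5], [88.5, -15.5], [95.0, -8.0]]
```

View pics/s10.png

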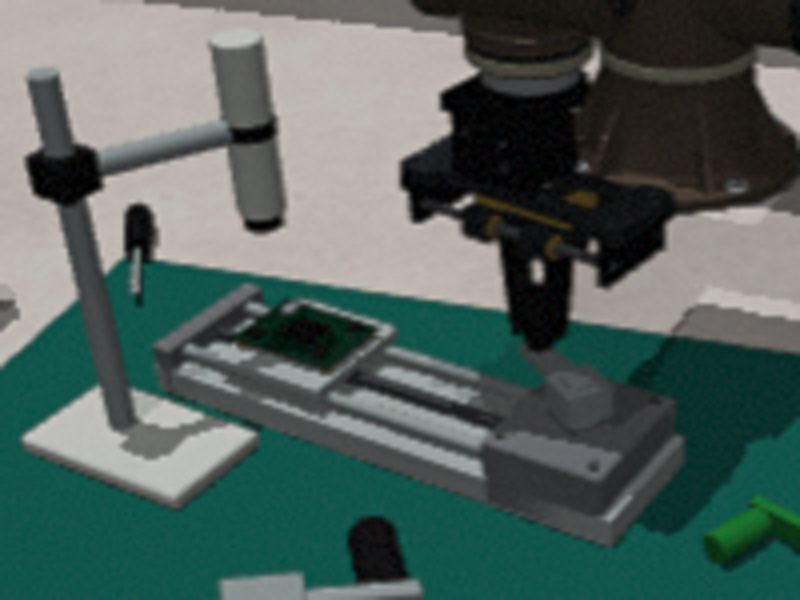

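1020° done; the chip is at crop (305,328). Next 120°.

Emit:
servo_tool --pt "0 0 0 0.005 -0.0085 0 0.005" --pt "0 0 0 0.011 -0.0155 0 0.005" --pt "0 0 0 0.0185 -0.022 0 0.005" --pt "0 0 0 0.0265 -0.0265 0 0.005" --pt "0 0 0 0.0355 -0.03 0 0.005" --pt "0 0 0 0.045 -0.0315 0 0.005" --pt "0 0 0 0.0545 -0.0315 0 0.005" --pt "0 0 0 0.064 -0.03 0 0.005" --pt "0 0 0 0.073 -0.0265 0 0.005" --pt "0 0 0 0.0815 -0.0215 0 0.005" --pt "0 0 0 0.0885 -0.0155 0 0.005" --pt "0 0 0 0.095 -0.008 0 0.005"

```text
t: 20.98
eef_pos: [522.7, 119.8, 93.0]
tcp_rot: [3.141, -0.0, 1.24]
ft_force: [-1.7, -2.2, 5.3]
opening: 0.248
```

Run:
```python
from rep import *
cmd=after((498.77,26.957),(95,-8)); c=(537.0,66.5)
rep(cmd,c); print(cmd-c, np.degrees(np.arctan2(*(cmd-c)[::-1])))
S=cam('scene'); im=read_camera('scene'); np.save('pics/s11.npy',im)
cv2.imwrite('pics/s11.png',cv2.resize(im[100:200,180:280,::-1],None,fx=6,fy=6,interpolation=cv2.INTER_CUBIC))
```

```text
t 20.975 [522.728  119.8421  93.0118] [ 3.1409 -0.0005  1.2402] F [-1.6549 -2.2327  5.2745] open 23.570316264409982
cmd [522.0594 119.4049] th 104.97894115993518 r 55.21838616301656 Frad -1.7291406217666407 Ftan -2.175728768322856 meas-cmd rad 0.2495819460311025 tan 0.7589563273255924
[-14.9406  52.9049] 105.7699758582958
```

View pics/s11.png

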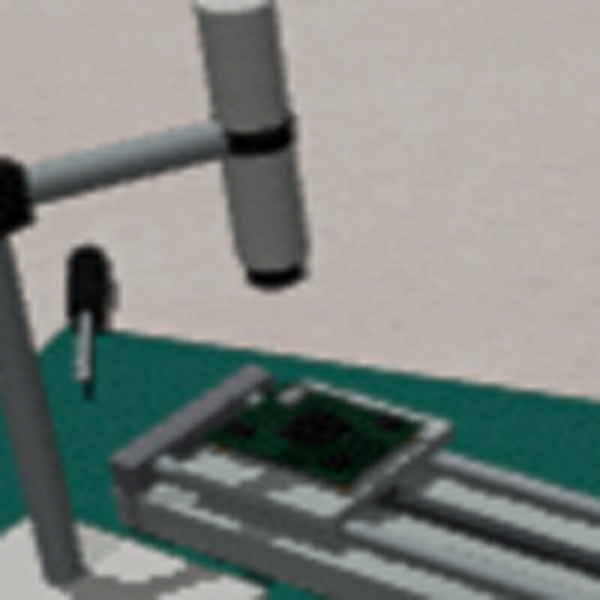

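Run:
```python
from rep import *
S=cam('scene')
chip=onz(S,(232.9,170.8),56.5); lens=onz(S,(225.4,145.1),139); print('chip',chip,'lens',lens, 'diff',(lens-chip)[:2],np.linalg.norm((lens-chip)[:2]))
c0=onz(S,(160+445/4-.4,90+375/4-.4),56.5); print('chip start by scene',c0, np.linalg.norm((chip-c0)[:2]),'lens-start',np.linalg.norm((lens-c0)[:2]))
u=(chip-c0)[:2]; u/=np.linalg.norm(u); print('along-line remaining',(lens-chip)[:2]@u,'top-based',(np.array([477.5,-188])-chip[:2])@u, 'cross',np.cross(u,(lens-chip)[:2]))
cmd=after((498.77,26.957),(95,-8)); c=(537.0,66.5)
pl(cmd,c,[98,90,82,74,66,58,50,43,40,40])
```

```text
chip [ 480.3645 -176.0675   56.5   ] lens [ 476.3992 -190.4913  139.    ] diff [ -3.9653 -14.4237] 14.958879970897607
chip start by scene [514.2335 -40.6789  56.5   ] 139.5606888668577 lens-start 154.5159462322488
along-line remaining 14.954869121683235 top-based 12.270912952496564 cross -0.3463806245259273
[[4.0, 6.5], [7.0, 13.5], [9.0, 21.0], [9.5, 28.5], [9.5, 36.0], [8.5, 43.5], [6.0, 51.0], [3.5, 57.0], [2.0, 59.5], [2.0, 59.5]]<stdin>:5: DeprecationWarning: Arrays of 2-dimensional vectors are deprecated. Use arrays of 3-dimensional vectors instead. (deprecated in NumPy 2.0)
```

Both views put 9–13 mm still to go: the top view gives about 9.7, the scene view about 12.5, and the crank count agrees. I turn another 90° (11 mm), slowing at the end.

Run:
```python
from rep import *
cmd=after((498.77,26.957),(95,-8)); c=(537.0,66.5)
pl(cmd,c,[98,88,78,68,58,48,38,29,22,17.5,16,16])
```

```text
[[4.0, 6.5], [7.5, 15.5], [9.5, 24.5], [9.5, 34.0], [8.5, 43.5], [5.5, 53.0], [1.0, 61.5], [-4.5, 68.0], [-9.0, 73.0], [-12.5, 75.5], [-13.5, 76.5], [-13.5, 76.5]]
```

Emit:
servo_tool --pt "0 0 0 0.004 0.0065 0 0.005" --pt "0 0 0 0.0075 0.0155 0 0.005" --pt "0 0 0 0.0095 0.0245 0 0.005" --pt "0 0 0 0.0095 0.034 0 0.005" --pt "0 0 0 0.0085 0.0435 0 0.005" --pt "0 0 0 0.0055 0.053 0 0.005" --pt "0 0 0 0.001 0.0615 0 0.005" --pt "0 0 0 -0.0045 0.068 0 0.005" --pt "0 0 0 -0.009 0.073 0 0.005" --pt "0 0 0 -0.0125 0.0755 0 0.005" --pt "0 0 0 -0.0135 0.0765 0 0.005" --pt "0 0 0 -0.0135 0.0765 0 0.005"

```text
t: 22.52
eef_pos: [590.8, 82.0, 93.1]
tcp_rot: [3.14, -0.001, 1.24]
ft_force: [-0.2, 0.6, 7.1]
opening: 0.245
```

Run:
```python
from rep import *
cmd=after(after((498.77,26.957),(95,-8)),(-13.5,76.5)); c=(537.0,66.5)
rep(cmd,c); print(cmd-c, np.degrees(np.arctan2(*(cmd-c)[::-1])))
for n in ('scene','top'):
    im=read_camera(n); np.save(f'pics/{n}12.npy',im)
    b=im[100:200,180:280] if n=='scene' else im[220:320,420:520]
    cv2.imwrite(f'pics/{n}12.png',cv2.resize(b[:,:,::-1],None,fx=6,fy=6,interpolation=cv2.INTER_CUBIC))
```

```text
t 22.525 [590.8448  82.0084  93.1293] [ 3.1403 -0.0009  1.2397] F [-0.209   0.623   7.1475] open 23.285014447270502
cmd [590.0271  81.7899] th 16.067476455253658 r 56.03370099696739 Frad -0.028378497755189493 Ftan -0.6565449859811457 meas-cmd rad 0.8462683936738568 tan 0.01630419086004255
[53.0271 15.2899] 16.08440352095344
```

View pics/scene12.png

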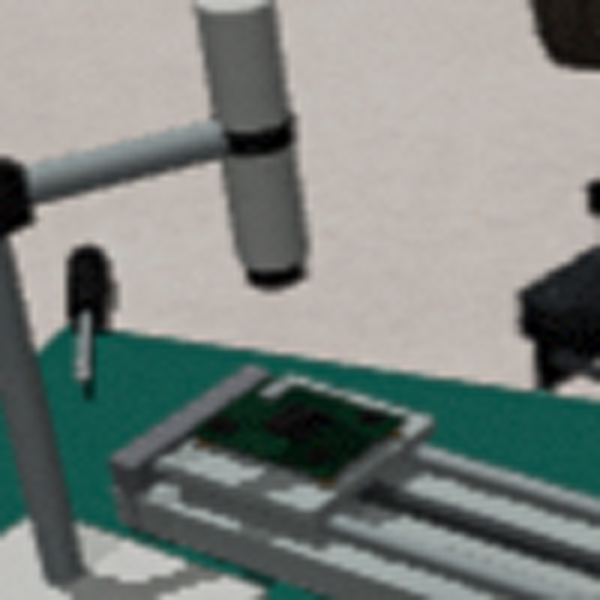

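View pics/top12.png

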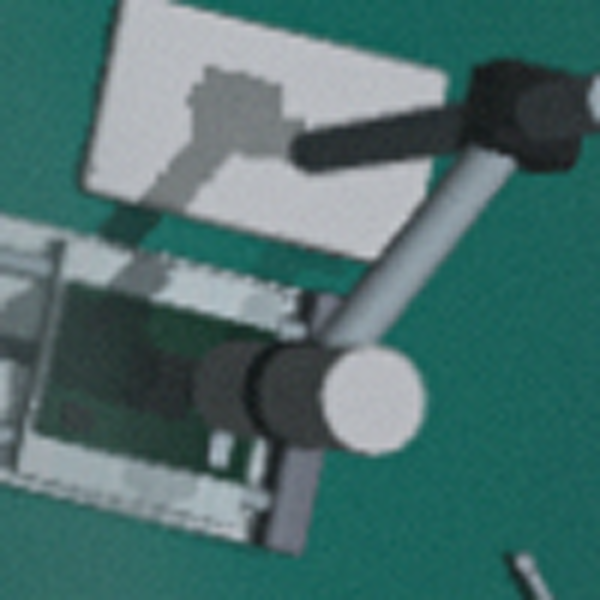

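Run:
```python
from rep import *
T=cam('top'); S=cam('scene')
L=(477.5,-188.0)
a=onz(T,(446.6,283.2),56.5); b=onz(S,(180+298/6-.4,100+421/6-.4),56.5)
print('top chip',a,'to lens',L-a[:2]); print('scene chip',b,'to lens scene',np.array([476.4,-190.5])-b[:2])
# where the chip should be drawn when right under the lens
for l in ((477.5,-188,56.5),(476.4,-190.5,56.5)):
    print('target px top',(proj(T,l)-[420,220]+.4)*6,'scene',(proj(S,l)-[180,100]+.4)*6)
# board's rear edge mid: crop (48,360) top -> 
e=onz(T,(420+48/6-.4,220+362/6-.4),55); print('near edge',e,np.linalg.norm(e[:2]-a[:2]))
for nm,sh in (('top',(535.3,66.06)),):
    print('chip-shaft',np.linalg.norm(a[:2]-sh),'edge-shaft',np.linalg.norm(e[:2]-sh))
```

```text
top chip [ 477.7982 -189.5635   56.5   ] to lens [-0.2982  1.5635]
scene chip [ 477.8311 -189.34     56.5   ] to lens scene [-1.4311 -1.16  ]
target px top [158.2794 382.2817] scene [300.7107 421.042 ]
target px top [164.2582 385.079 ] scene [297.1742 419.2645]
near edge [ 484.9952 -142.4101   55.    ] 47.699506875619306
chip-shaft 262.01113433689574 edge-shaft 214.4535990726051
```

Both cameras put the chip within 2 mm of the point under the lens: top (0.3,−1.6), scene (1.4,1.2). Next I let go.

Emit:
servo_tool --pt "0 0 0 0 0 0 0.03" --pt "0 0 0 0 0 0 0.045" --pt "0 0 0 0 0 0 0.07" --pt "0 0 0 0 0 0 0.095" --pt "0 0 0 0 0 0 0.095" --pt "0 0 0 0 0 0 0.095"

```text
t: 23.38
eef_pos: [590.0, 81.8, 92.6]
tcp_rot: [3.142, -0.0, 1.24]
ft_force: [0.0, -0.0, 0.0]
opening: 0.784
```

Run:
```python
from rep import *
s=state(); print(s['t'],s['eef_pos'],s['ft_force'],s['opening']*95.1)
im=read_camera('wrist'); cv2.imwrite('pics/w13.png',im[:,:,::-1])
```

```text
23.375 [590.0338  81.8119  92.6286] [ 0.0003 -0.0449  0.0071] 74.59308391453254
```

View pics/w13.png

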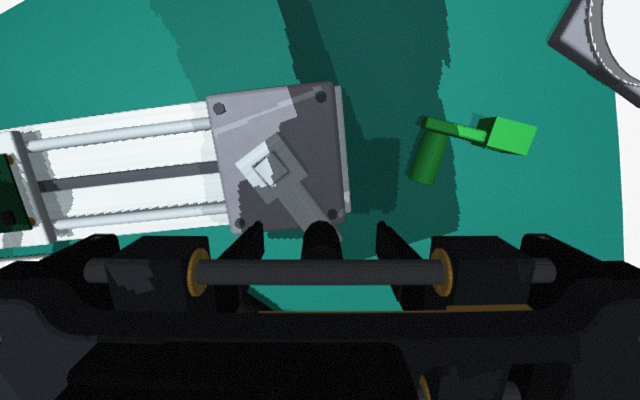

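Fingers are open to 75 mm and clear on both sides of the knob (320,235), and the wrist force is zero. I rise straight up.

Emit:
servo_tool --pt "0 0 0 0 0 0 0.095" --pt "0 0 0 0 0 -0.01 0.095" --pt "0 0 0 0 0 -0.03 0.095" --pt "0 0 0 0 0 -0.06 0.095" --pt "0 0 0 0 0 -0.09 0.095" --pt "0 0 0 0 0 -0.115 0.095" --pt "0 0 0 0 0 -0.125 0.095" --pt "0 0 0 0 0 -0.125 0.095"

```text
t: 24.42
eef_pos: [590.1, 81.8, 218.0]
tcp_rot: [3.141, -0.0, 1.24]
ft_force: [-0.4, 0.6, -1.1]
opening: 0.996
```

Run:
```python
from rep import *
s=state(); print(s['t'],s['eef_pos'],s['ft_force'],s['opening']*95.1)
for n in ('scene','top','wrist'):
    im=read_camera(n); np.save(f'pics/{n}14.npy',im)
    if n=='scene': b=cv2.resize(im[90:240,160:360],None,fx=4,fy=4,interpolation=cv2.INTER_CUBIC)
    elif n=='top': b=cv2.resize(im[220:320,420:520],None,fx=6,fy=6,interpolation=cv2.INTER_CUBIC)
    else: b=im
    cv2.imwrite(f'pics/{n}14.png',b[:,:,::-1])
T=cam('top'); a=np.load('pics/top0.npy')[240:300,160:240]; b=np.load('pics/top14.npy')[240:300,160:240]
print('winder change max/mean',np.abs(a.astype(int)-b).max(),np.abs(a.astype(int)-b).mean())
```

```text
24.425 [590.0678  81.8073 218.0174] [-0.4046  0.5599 -1.1178] 94.70383894753985
winder change max/mean 30 18.944166666666668
```

View pics/scene14.png

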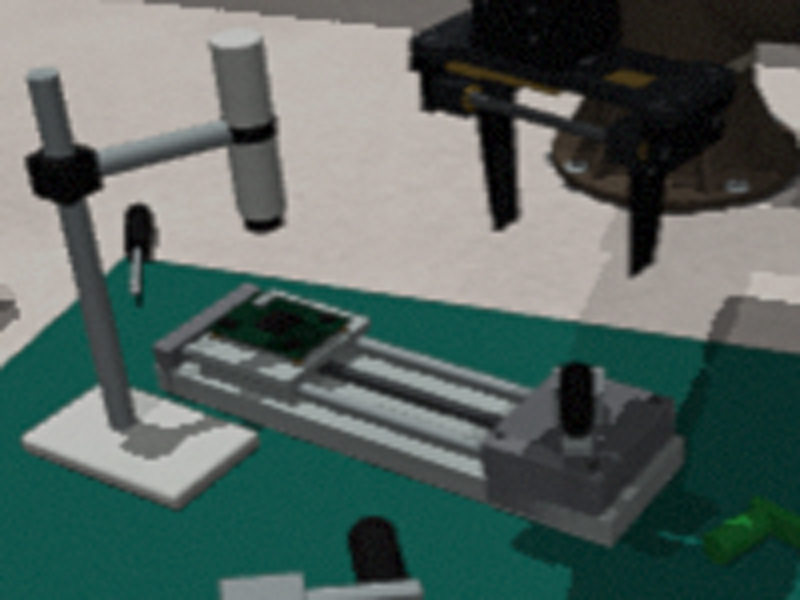

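View pics/top14.png

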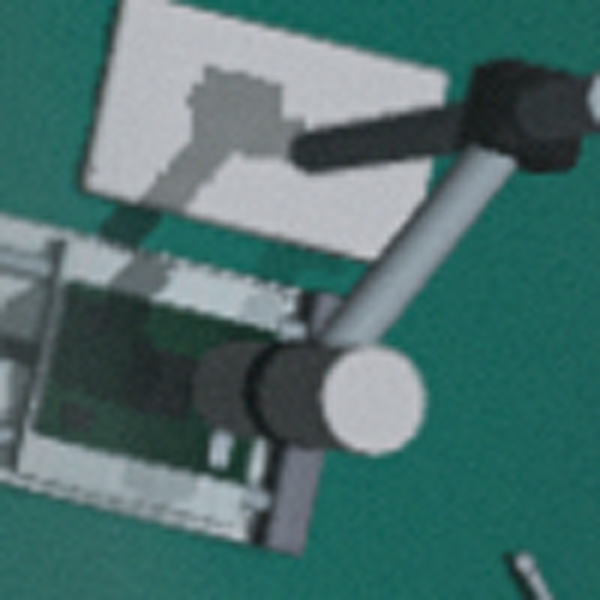

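View pics/wrist14.png

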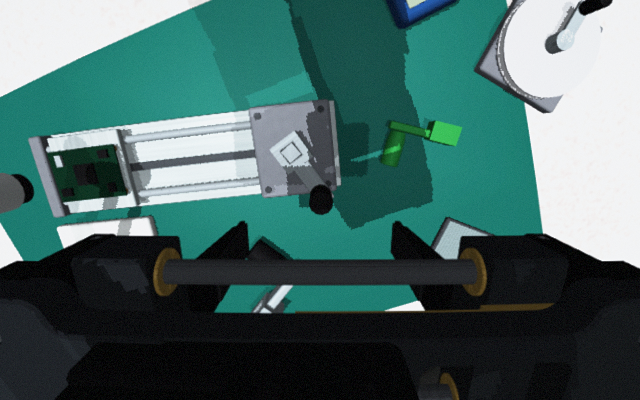

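Run:
```python
from rep import *
a=np.load('pics/top0.npy')[240:300,170:250]; b=np.load('pics/top14.npy')[240:300,170:250]
ga=cv2.cvtColor(a,cv2.COLOR_RGB2GRAY).astype(np.float32); gb=cv2.cvtColor(b,cv2.COLOR_RGB2GRAY).astype(np.float32)
print('winder shift px',cv2.phaseCorrelate(ga-ga.mean(),gb-gb.mean()))
s=state(); W=cam('wrist',s); im=np.load('pics/wrist14.npy')
cv2.imwrite('pics/w14c.png',cv2.resize(im[90:230,20:345,::-1],(780,336),interpolation=cv2.INTER_CUBIC))
sh=onz(W,(290.5,152.5),85); bd=onz(W,(87.5,174.5),56.5); kn=onz(W,(320.5,195.5),130)
print('shaft',sh,'board',bd,'dist',np.linalg.norm((bd-sh)[:2]),'knob',kn,np.linalg.norm((kn-sh)[:2]))
```

```text
winder shift px ((-0.03184466557775778, 0.014606839977364672), 0.9484706438581149)
shaft [538.4832  65.9582  85.    ] board [ 481.28   -187.8601   56.5   ] dist 260.18440743703025 knob [583.9885  84.7469 130.    ] 49.231582464812156
```

View pics/w14c.png

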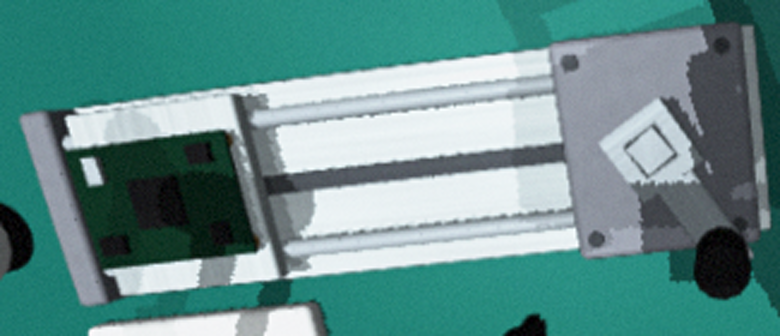

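The winder hasn't moved (shift below 0.05 px). The board is 260 mm from the shaft against 261 for the lens, the crank sits flat with its hub where it was, and the gripper is clear. I hand in.

Run:
```python
from h import *
s=state(); print(s['t'],s['qvel'])
print(job_done())
```

```text
24.575 [-0.0009  0.0044 -0.0009  0.0017  0.0034  0.0012]
the job is handed in; nothing more can be done
None
```

I gripped the knob of the small steel crank on the slide and turned it clockwise about 1230° (3.4 turns) in ten short arcs. I then opened the fingers, rose 125 mm clear and handed the job in at 24.6 s; it reports no verdict.

**Board:** before I let go, the top and scene views put the chip about 2 mm from the point under the lens. After I let go, the wrist view put the board 260 mm from the shaft, against 261 mm for the lens. Its own position was about 4 mm off the lens in x, still inside the 15 mm allowed.

**Crank:** the last pictures show it flat, with its hub where it was at the start. Lateral force stayed below about 6 N at every check, and the tool pressed down 5–8 N once turning. I did not measure the hub's height directly.

**Winder:** its picture shifted by less than 0.05 pixel, so its knob was not moved.

**Checks that disagreed:**
- **Calibration:** the cameras differed by 2–3 mm on the shaft, knob and lens, about what the stated 2 mm calibration error would give.
- **Knob radius:** the last reading came out at 49 mm instead of 55. I had taken the middle of the knob's outline instead of its top, and I did not re-measure it.

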